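# Fetch the thickness standard from its slide-lid box

## Robot

A 6-joint arm with a two-finger parallel gripper is mounted at the origin on a cart in front of the work surface, level with it; the furniture and walls round the work are solid. World frame = base frame: x ahead of the robot, y to its left, z up, the work surface at z = 0. Lengths are in m, angles in rad, forces in N, time in s.
With the tool pointing down it reaches from about 0.35 to 0.95 m from the base axis. Payload 17.4 kg.
Tool frame: the origin (TCP) lies at the very end of the fingers, on their centre line; the grasp point (between the pads) lies 19 mm behind it; z points along the fingers, y is the line along which they close (so a half turn about z gives the same grasp; the last joint's range is limited). The gripper opens to 93 mm and grips with 3 to 60 N. Pads are 15 mm wide; open, the fingers measure 128 mm over their backs; the gripper's body (75 mm by 188 mm) begins 65 mm behind the grasp point.
Start: joints at [-0.038, 0.116, 1.442, -0, 1.584, -0.038], TCP at [0.675, -0, 0.219] pointing down, gripper open.
Joint ranges: [-2.83, 2.83], [-0.83, 2.19], [0.07, 2.5], [-1.14, 4.28], [0.01, 3], [-2.97, 2.97]. Speed limits (rad/s): [1.89, 1.89, 2.22, 3.14, 3.14, 3.14].

## Interface

Orientations are given as a unit quaternion [x, y, z, w].
In Python, from cell import robot gives the robot as it stands.
- The arm moves only by the tool carry_out, never from a script. Its argument "motion" is a list of rows, each a list of 7 numbers: the closure, from 0 (fully open) to 1 (shut), then the shift along the tool's x, y, z in mm, then the turn, a rotation vector about the tool's x, y, z in degrees. A call has exactly 8 rows; each row shifts and turns the commanded pose from where the row before left it, along the tool's axes as they then stand; what a row does not reach is not made up. A row lasts 1/10 s, in which the tool goes at most 50 mm and 8.59 degrees, less where a joint would pass 70% of its speed; a pose out of reach is approached as far as the arm can. A call is refused whole if a number of a shift passes 50 or a number of a turn 8.59, either way. A call with a gripper value outside its range is refused whole. The fingers move at their own pace and stop on an object; "force" is the grip in N (left out, the last holds). Time passes only in rows, so rows that do not move let the fingers close, or fill a call up. It gives the time, the measured TCP pose, the force, the opening and the grip force at its end, in the units of the state.
- robot.sense(): the state, without advancing time (a new reading comes with each control period).
- robot.read_camera(name): name is "scene" or "side" or "wrist"; returns the picture (400x640x3 uint8, red, green, blue); there is no depth.
- robot.camera_info(name): a dict with "mtx" (3x3 intrinsics, pixels), "R" (3x3) and "t" (3): a world point X has camera coordinates R X + t; the wrist camera has in their place "hand_eye" (4x4, takes a point from camera to tool coordinates, whose origin is the TCP and whose axes are the flange's). Camera axes: x right, y down, z forward; pixel columns grow to the right and rows downward; lengths in m; the calibration is good to about 2 mm. A picture is of the moment at which its call begins: read the wrist's pose just before it. camera_info takes no time and is no camera call.
- robot.sign_off(): hands the job in; it is judged then, once.
The state is a dict: "t": time; "q": joint angles; "joint_vel": joint speeds; "effort": joint torques, N m; "ee_pos": TCP position; "tool_rot": TCP orientation; "wrist_force": force on the tool from outside, world axes, zero at the start; "wrist_torque": the same for the moment, N m; "grip_width": finger opening in m; "grip_force": force on a finger pad.
Only numpy, scipy, OpenCV 4.12 (cv2) and the standard library are available. Lean on these libraries where they do the work, as an engineer would, in place of code of your own. Each camera call takes 0.05 s, during which the arm holds its last target. There are 200 camera calls.

## Task

Push the clear lid of the grey box along its grooves by the black rib, out over the low end of the box, until it has come right off and lies flat on the trolley top beyond that end. Then lift the small sample case out of the box and set it gently, flat and right way up, on the floor of the white foam tray. Do not drop the case, and leave the chip case and the magnifier at the back where they are.

Things in the scene. Friction and masses are not known exactly. Their poses are not given: they have to be found in the camera images.
- slide_box: Grey box with a grooved sliding lid, 94 (x) x 146 (y) x 43 mm high, stuck to the trolley. Origin: centre of the underside. x = direction in which the lid slides out, over the low +x end wall (top 31 mm); the -x wall (top 38 mm) is a stop; z up. The grooves run along both y sides under lips 11 mm wide (tops 43 mm, 124 mm free between them). It may stand left or right of the tray, slightly turned.
- box_mouth (a point): Centre of the box's mouth at the level of the shut lid's underside, 32 mm above the trolley; axes as the box. Below it the inside is 84 mm long in x; a plinth 60 x 40 mm, its top 12 mm above the trolley, carries the sample case.
- lid_center (a point): Centre of the loose clear lid: plate 88 (x) x 133 (y) x 5 mm, about 120 g, with a black rib near its -x edge. In the grooves its axes are the box's; z is its upper side. Shut, its centre is 3 mm ahead (+x) of the box's centre, with 1.5 mm play each side. Pushed about 90 mm it comes free, tips and drops to the trolley; it can lie flat once its centre is 91 mm ahead of the box's.
- lid_rib (a point): Centre of the black push rib on the lid: 8 mm (x) x 70 mm (y), 18 mm high, standing on the plate's top; its top is 55 mm above the trolley while the lid is shut. It can be pushed from behind (from the box's -x side) with a few newtons at most; pushed off-centre the lid twists as it comes off, so push at its middle or with two fingertips spread along it.
- standard_center (a point): Centre (half-way up) of the sample case to be fetched: black base with a clear cover that stays shut, 55 mm (its x) x 70 mm (its y) x 16 mm, about 55 g. It lies on the plinth in the shut box with its 70 mm length roughly along the box's x axis, its underside 12 mm above the trolley; grasp it across the 55 mm width. z is its upper side.
- standard: The same sample case; origin at the centre of its underside, axes as the point.
- tray_floor (a point): Centre of the inner floor, 8 mm above the trolley, of the white foam tray: outside 100 mm (x) x 150 mm (y) x 45 mm high, inside 84 mm (x) x 134 mm (y). Loose, 200 g. The case fits with its 70 mm length across the tray (along the tray's x), with finger room to either side along y.
- chip_case: Another hinged sample case, 60 x 58 x 15 mm, lying at the back of the trolley; a bystander. Origin: centre of the underside.
- magnifier: Black waisted loupe, 36 mm across, 32 mm high, at the back left of the trolley; a bystander. Origin: centre of the underside.

How it is judged:
By the outcome, as a careful person would: the job done as asked, in the order asked, and still so for the second after the job is handed in, with the robot touching nothing.
It also fails if it takes over 51 s, if anything falls off the work surface, if the arm or the gripper's body presses on something with over 40 N, if the wrist force passes 120 N, or if a joint passes its speed limit or range.

## Working session

There is one attempt and no reset: what is moved stays moved. The work goes in short steps, Python scripts to look and compute and a tool call to move; the robot and the scene stay as the last step left them, time stands still between calls to the robot, and variables do not carry over. Pictures are saved under pics/ and viewed, at most 10 in all, crops included, and the job is handed in when it is done.

Besides the shell and the picture viewer there is one more tool, called as a command line: name --pt "numbers of a row" for each row, then --argument value for the rest. carry_out: Moves the arm, as the interface text tells. Its arguments: {"type":"object","properties":{"motion":{"type":"array"},"force":{"type":"number"}},"required":["motion"]}

```bash
mkdir -p pics
python3 - <<'E'
from cell import robot
import cv2,numpy as np
s=robot.sense();print(s['t'],s['ee_pos'],s['tool_rot'],s['grip_width'])
for n in("scene","side","wrist"):
    im=robot.read_camera(n);cv2.imwrite(f"pics/{n}0.png",im[:,:,::-1])
    i=robot.camera_info(n);print(n,{k:np.round(v,4).tolist() for k,v in i.items()})
E
```

```text
0.0 [ 6.74788066e-01 -1.41429190e-06  2.17898465e-01] [ 7.07103318e-01  7.07110002e-01 -3.90893282e-04 -4.36436076e-04] 0.09293435441879833
scene {'mtx': [[445.4895, 0.0, 319.604], [0.0, 445.4895, 211.0541], [0.0, 0.0, 1.0]], 'R': [[0.6623, -0.7492, 0.0013], [-0.5763, -0.5106, -0.6382], [0.4788, 0.4219, -0.7699]], 't': [-0.4716, 0.3326, 0.66]}
side {'mtx': [[419.1404, 0.0, 322.0702], [0.0, 419.1404, 192.6436], [0.0, 0.0, 1.0]], 'R': [[-0.9915, -0.1304, 0.0006], [-0.0489, 0.3678, -0.9286], [0.1208, -0.9207, -0.371]], 't': [0.5645, 0.1265, 0.689]}
wrist {'mtx': [[298.422, 0.0, 322.8959], [0.0, 298.422, 200.3248], [0.0, 0.0, 1.0]], 'hand_eye': [[-0.0003, -0.968, -0.2509, 0.0696], [1.0, -0.0006, 0.0009, -0.0004], [-0.001, -0.2509, 0.968, -0.1658], [0.0, 0.0, 0.0, 1.0]]}
```

View pics/scene0.png

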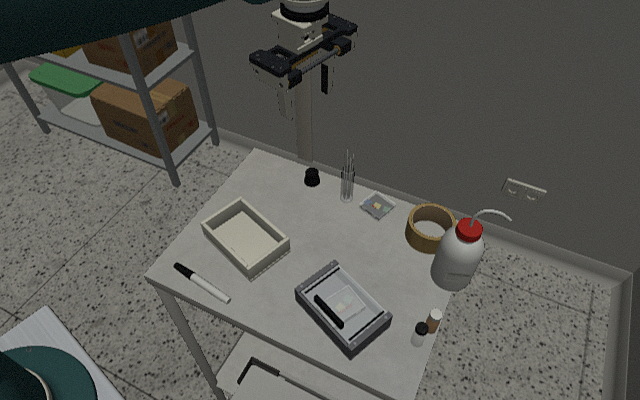

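View pics/wrist0.png

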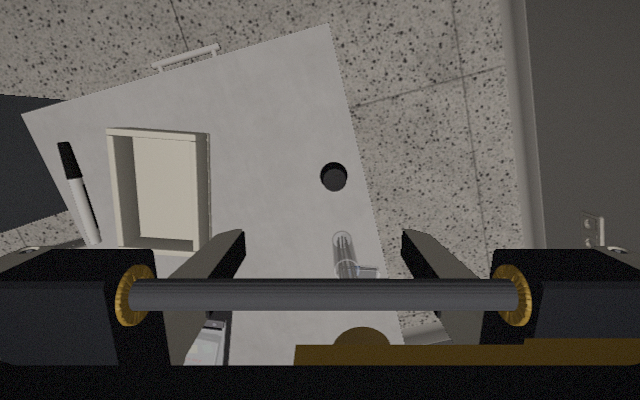

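View pics/side0.png

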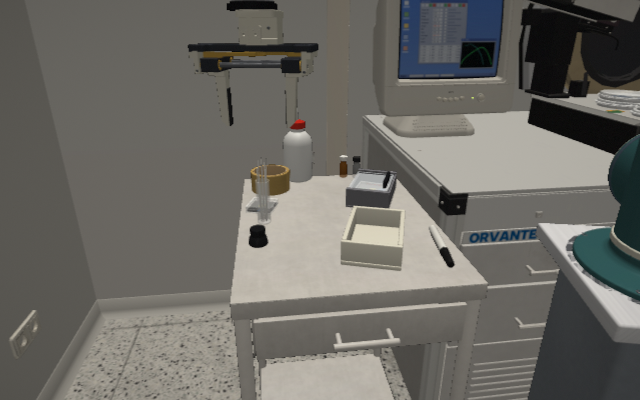

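The scene view shows the box at about (343,308) with the rib at (328,311), its near side. The tray is at (246,238), the magnifier at (312,177) and the chip case at (377,206). The wrist view shows the tray at (160,190); the side view shows the box at (372,187) and the tray at (375,237). Next I'll enlarge both.

Run:
```python
import cv2,numpy as np
a=cv2.imread("pics/scene0.png");b=cv2.imread("pics/side0.png")
A=cv2.resize(a[190:365,190:400],None,fx=3.4,fy=3.4,interpolation=cv2.INTER_CUBIC)
cv2.imwrite("pics/c1.png",A)
B=cv2.resize(b[160:280,330:440],None,fx=5,fy=5,interpolation=cv2.INTER_CUBIC)
cv2.imwrite("pics/c2.png",B)
```

```text
(no output)
```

View pics/c1.png

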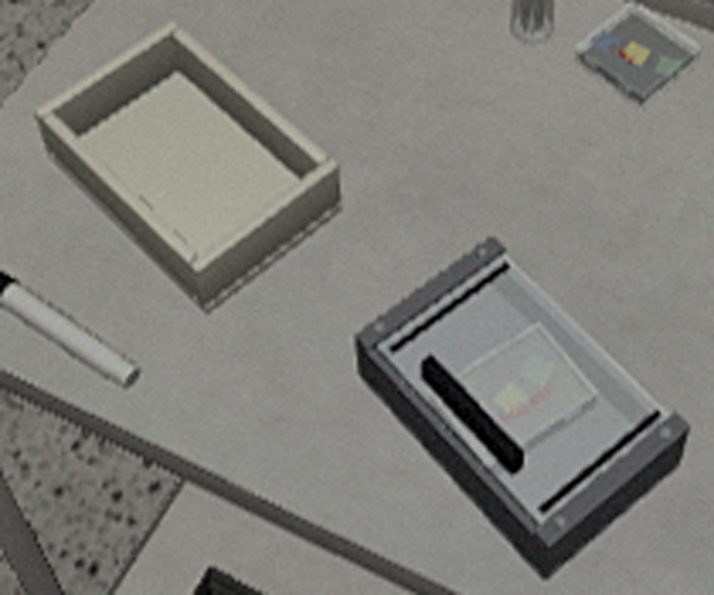

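View pics/c2.png

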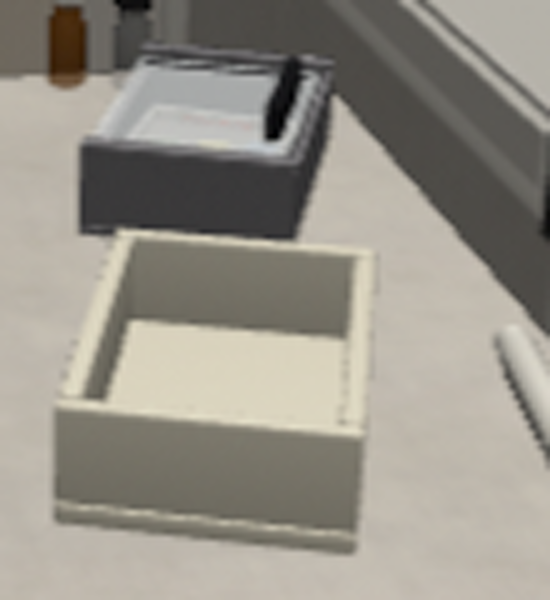

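The scene crop shows these top corners:
- **Box:** (357,340), (492,238), (688,430), (545,535)
- **Rib top:** (432,358) to (517,460)
- **Tray rim:** (38,113), (174,26), (338,165), (200,265)

The side crop shows the tray rim at (58,402), (122,232), (375,252), (362,432) and box corners at (82,145), (300,158). The low end faces away from the robot.

```bash
cat > h.py <<'E'
import numpy as np,cv2
from cell import robot
from scipy.spatial.transform import Rotation as Ro
def ray(n,px,st=None):
    i=robot.camera_info(n);d=np.linalg.solve(i['mtx'],[*px,1.])
    if n!='wrist': return -i['R'].T@i['t'],i['R'].T@d
    T=np.eye(4);T[:3,:3]=Ro.from_quat(st['tool_rot']).as_matrix();T[:3,3]=st['ee_pos']
    M=T@i['hand_eye'];return M[:3,3],M[:3,:3]@d
def atz(n,px,z,st=None):
    o,d=ray(n,px,st);return (o+d*(z-o[2])/d[2])
def tri(a,b):
    A=np.zeros((3,3));v=np.zeros(3)
    for o,d in(a,b):
        d=d/np.linalg.norm(d);P=np.eye(3)-np.outer(d,d);A+=P;v+=P@o
    return np.linalg.solve(A,v)
E
python3 - <<'E'
from h import *
sc=lambda p:(190+p[0]/3.4,190+p[1]/3.4); sd=lambda p:(330+p[0]/5,160+p[1]/5)
np.set_printoptions(precision=4,suppress=True)
def q(nm,ps,z,f=sc,cam='scene'):
    P=np.array([atz(cam,f(p),z)[:2] for p in ps]);print(nm,P.tolist() and P.round(4).tolist(),'mean',P.mean(0));return P
B=q('box',[(357,340),(492,238),(688,430),(545,535)],.043)
print('yaw x',[np.degrees(np.arctan2(*(b-a)[::-1])) for a,b in((B[0],B[1]),(B[3],B[2]))],'yaw y',[np.degrees(np.arctan2(*(b-a)[::-1]))-90 for a,b in((B[3],B[0]),(B[2],B[1]))])
q('rib',[(432,358),(517,460)],.055)
T=q('tray',[(38,113),(174,26),(338,165),(200,265)],.045)
print('yaw x',np.degrees(np.arctan2(*(T[1]-T[0])[::-1])),np.degrees(np.arctan2(*(T[2]-T[3])[::-1])))
q('trayside',[(362,432),(58,402),(122,232),(375,252)],.045,sd,'side')
print('tri tray',[tri(ray('scene',sc(a)),ray('side',sd(b))) for a,b in zip([(38,113),(174,26),(338,165),(200,265)],[(362,432),(58,402),(122,232),(375,252)])])
print('tri box',[tri(ray('scene',sc(a)),ray('side',sd(b))) for a,b in zip([(357,340),(492,238)],[(300,158),(82,145)])])
q('case',[(450,365),(540,325),(597,400),(530,440)],.028)
E
```

```text
box [[0.4492, -0.1758], [0.5415, -0.1872], [0.5199, -0.3304], [0.4326, -0.3116]] mean [ 0.4858 -0.2512]
yaw x [np.float64(-7.07382403923092), np.float64(-12.144873968495693)] yaw y [np.float64(-6.946801935674841), np.float64(-8.60802157454927)]
rib [[0.4618, -0.2155], [0.448, -0.2813]] mean [ 0.4549 -0.2484]
tray [[0.4343, 0.059], [0.5297, 0.0504], [0.5208, -0.0935], [0.4262, -0.0843]] mean [ 0.4777 -0.0171]
yaw x -5.1774758365788625 -5.520110506733108
trayside [[0.4322, 0.0604], [0.5301, 0.0531], [0.5176, -0.0886], [0.4208, -0.0823]] mean [ 0.4752 -0.0144]
tri tray [array([0.4332, 0.0593, 0.0447]), array([0.5303, 0.0512, 0.0439]), array([ 0.5194, -0.093 ,  0.0439]), array([ 0.4233, -0.0842,  0.045 ])]
tri box [array([ 0.4478, -0.1767,  0.0452]), array([ 0.5412, -0.187 ,  0.0425])]
case [[0.476, -0.2151], [0.5247, -0.2348], [0.5102, -0.2835], [0.471, -0.2721]] mean [ 0.4955 -0.2514]
```

carry_out --pt "0.65 -30 -30.6 8 0 0 0" --pt "0.65 -30 -30.6 8 0 0 0" --pt "0.65 -30 -30.6 8 0 0 0" --pt "0.65 -30 -30.6 8 0 0 0" --pt "0.65 -30 -30.6 8 0 0 0" --pt "0.65 -30 -30.6 8 0 0 0" --pt "0.65 -30 -30.6 8 0 0 0" --pt "0.65 -30 -30.6 8 0 0 0"

```text
t: 0.95
ee_pos: [0.4288, -0.2408, 0.1543]
tool_rot: [0.707, 0.707, 0.0, 0.0]
wrist_force: [0.2, -0.4, 0.7]
grip_width: 0.0348
grip_force: 0.0
```

carry_out --pt "0.65 0 0 0 0 0 8.5" --pt "0.65 0 0 0 0 0 8.5" --pt "0.65 0 0 0 0 0 8.5" --pt "0.65 0 0 0 0 0 8.5" --pt "0.65 0 0 0 0 0 8.5" --pt "0.65 0 0 0 0 0 8.5" --pt "0.65 0 0 0 0 0 8.5" --pt "0.65 0 0 0 0 0 8.5"

```text
t: 1.75
ee_pos: [0.4301, -0.2399, 0.1544]
tool_rot: [0.982, 0.188, -0.0, -0.0]
wrist_force: [1.0, 0.0, -0.2]
grip_width: 0.0327
grip_force: 0.0
```

carry_out --pt "0.65 0 0 0 0 0 8.5" --pt "0.65 0 0 0 0 0 8.5" --pt "0.65 0 0 0 0 0 8.5" --pt "0.65 0 0 0 0 0 5" --pt "0.65 0 0 0 0 0 0" --pt "0.65 0 0 0 0 0 0" --pt "0.65 0 0 0 0 0 0" --pt "0.65 0 0 0 0 0 0"

```text
t: 2.55
ee_pos: [0.4302, -0.24, 0.1546]
tool_rot: [0.997, -0.073, -0.0, -0.0]
wrist_force: [0.2, -0.2, -0.9]
grip_width: 0.0326
grip_force: 0.0
```

Run:
```python
from h import *
s=robot.sense();print(s['t'],s['ee_pos'],s['tool_rot'],s['grip_width'],s['q'])
R=Ro.from_quat(s['tool_rot']).as_matrix();print(R.round(3))
im=robot.read_camera('wrist');cv2.imwrite("pics/w1.png",im[:,:,::-1])
for p in((455,282),(430,326),(418,340),(377,210)):print(atz('scene',p,0))
np.save('w1.npy',np.r_[s['ee_pos'],s['tool_rot']])
```

```text
2.55 [ 0.43018798 -0.24000373  0.15463138] [ 9.97301004e-01 -7.34214362e-02 -2.47120432e-05 -8.54674407e-06] 0.03262339192670723 [-5.60674944e-01 -2.66882566e-01  1.90678351e+00 -8.05198513e-06
  1.50174339e+00  1.15709706e+00]
[[ 0.989 -0.146 -0.   ]
 [-0.146 -0.989  0.   ]
 [-0.    -0.    -1.   ]]
[ 0.67498269 -0.36855383  0.        ]
[ 0.56948378 -0.38133609  0.        ]
[ 0.53429337 -0.3799096   0.        ]
[ 0.71878181 -0.15547684  0.        ]
```

View pics/w1.png

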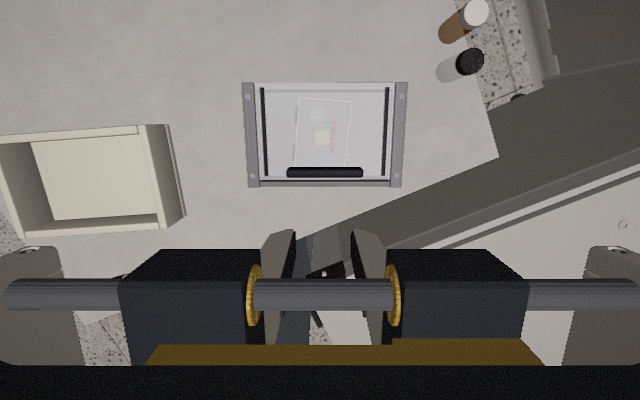

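The wrist view shows the box square to the tool: lip corners at (243,83), (407,83), (402,187) and (249,187), the rib at x 286–363, y 167–177, and the case at (295,97)–(350,165). The space beyond the low end is free.

Run:
```python
from h import *
a=np.load('w1.npy');s=dict(ee_pos=a[:3],tool_rot=a[3:]);R=Ro.from_quat(a[3:]).as_matrix()
def t(px,z):return (R.T@(atz('wrist',px,z,s)-a[:3])*1e3).round(1)
for p in((243,83),(407,83),(402,187),(249,187)):print('box',p,t(p,.043),atz('wrist',p,.043,s).round(4))
for p in((286,168),(363,168),(286,177),(363,177)):print('rib',t(p,.055),t(p,.037))
c=np.mean([atz('scene',(190+x/3.4,190+y/3.4),.043) for x,y in((357,340),(492,238),(688,430),(545,535))],0);print('scene box ctr',R.T@(c-a[:3])*1e3)
```

```text
box (243, 83) [102.9 -70.  111.6] [ 0.5422 -0.1859  0.043 ]
box (407, 83) [102.8  73.  111.6] [ 0.5212 -0.3273  0.043 ]
box (402, 187) [ 10.3  74.8 111.6] [ 0.4294 -0.3154  0.043 ]
box (249, 187) [ 10.3 -70.5 111.6] [ 0.4507 -0.1718  0.043 ]
rib [ 30.2 -33.3  99.6] [ 27.5 -35.6 117.6]
rib [30.1 35.5 99.6] [ 27.5  37.9 117.6]
rib [ 22.  -33.6  99.6] [ 18.8 -35.8 117.6]
rib [22.  35.8 99.6] [ 18.8  38.2 117.6]
scene box ctr [ 56.66394916   2.96646997 111.62847395]
```

carry_out --pt "0.65 0 1.5 20 0 0 0" --pt "0.65 0 0 22 0 0 0" --pt "0.65 0 0 22 0 0 0" --pt "0.65 0 0 20 0 0 0" --pt "0.65 0 0 14 0 0 0" --pt "0.65 0 0 8 0 0 0" --pt "0.65 0 0 4 0 0 0" --pt "0.65 0 0 0 0 0 0"

```text
t: 3.4
ee_pos: [0.4301, -0.2415, 0.0447]
tool_rot: [0.997, -0.074, 0.0, -0.0]
wrist_force: [0.0, 0.1, 0.3]
grip_width: 0.0328
grip_force: 0.0
```

carry_out --pt "0.65 5 0 0 0 0 0" --pt "0.65 5 0 0 0 0 0" --pt "0.65 4 0 0 0 0 0" --pt "0.65 3 0 0 0 0 0" --pt "0.65 4 0 0 0 0 0" --pt "0.65 5 0 0 0 0 0" --pt "0.65 5 0 0 0 0 0" --pt "0.65 5 0 0 0 0 0"

```text
t: 4.2
ee_pos: [0.466, -0.2469, 0.0447]
tool_rot: [0.997, -0.074, 0.0, 0.0]
wrist_force: [-1.9, 1.1, 2.0]
grip_width: 0.0326
grip_force: 0.9
```

Run:
```python
from h import *
im=robot.read_camera('wrist');cv2.imwrite("pics/w2.png",im[:,:,::-1])
```

```text
(no output)
```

View pics/w2.png

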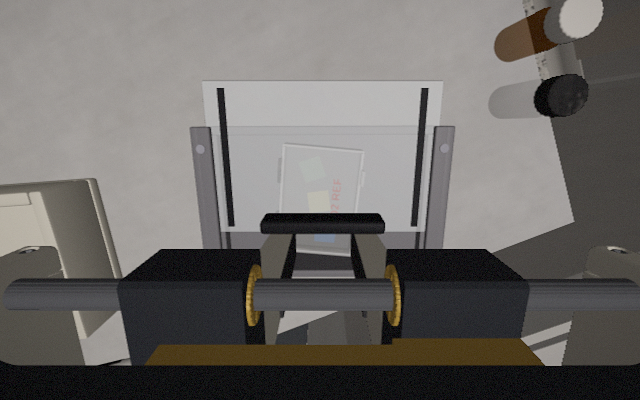

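The lid is sliding straight: its front edge is at row 80, the rib is square on both fingertips at (323,222), and the fingers clear the lips.

carry_out --pt "0.65 6 0 0 0 0 0" --pt "0.65 6 0 0 0 0 0" --pt "0.65 6 0 0 0 0 0" --pt "0.65 6 0 0 0 0 0" --pt "0.65 6 0 0 0 0 0" --pt "0.65 6 0 0 0 0 0" --pt "0.65 5 0 0 0 0 0" --pt "0.65 5 0 0 0 0 0"

```text
t: 5.05
ee_pos: [0.511, -0.2536, 0.0444]
tool_rot: [0.997, -0.074, -0.001, -0.0]
wrist_force: [-7.6, 1.1, 2.7]
grip_width: 0.0326
grip_force: 3.8
```

carry_out --pt "0.65 4 0 0 0 0 0" --pt "0.65 4 0 0 0 0 0" --pt "0.65 4 0 0 0 0 0" --pt "0.65 4 0 0 0 0 0" --pt "0.65 4 0 0 0 0 0" --pt "0.65 4 0 0 0 0 0" --pt "0.65 4 0 0 0 0 0" --pt "0.65 4 0 0 0 0 0"

```text
t: 5.85
ee_pos: [0.5433, -0.2584, 0.0448]
tool_rot: [0.997, -0.074, 0.0, 0.0]
wrist_force: [-0.0, 0.6, 0.8]
grip_width: 0.0322
grip_force: 0.0
```

Run:
```python
from h import *
w=robot.read_camera('wrist')[:,:,::-1];i=robot.read_camera('side')[:,:,::-1]
c=cv2.resize(i[150:250,300:460],None,fx=3,fy=3,interpolation=cv2.INTER_CUBIC)
o=np.zeros((600,640,3),np.uint8);o[:300]=w[:300];o[300:,:480]=c
cv2.imwrite("pics/w3.png",o)
```

```text
(no output)
```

View pics/w3.png

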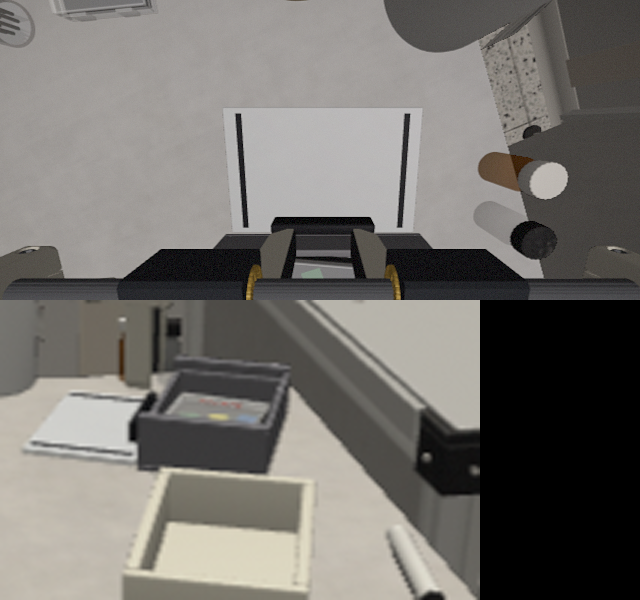

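The lid seems to lie flat beyond the low end: corners at (223,107) and (422,107), rear edge near row 232, and the side view shows it level. I'll check its tilt numerically, then lift and look at the case.

Run:
```python
from h import *
s=robot.sense();R=Ro.from_quat(s['tool_rot']).as_matrix()
for p in((223,107),(422,107),(231,233),(415,233)):
    for z in(.005,.035):print(p,z,(R.T@(atz('wrist',p,z,s)-s['ee_pos'])*1e3).round(1))
# box low-end outer face in tool x
print(R.T@(np.array([.5318,-.2566,.0])-s['ee_pos'])*1e3)
```

```text
(223, 107) 0.005 [ 79.3 -66.   39.7]
(223, 107) 0.035 [ 77.8 -56.4   9.7]
(422, 107) 0.005 [79.2 65.  39.7]
(422, 107) 0.035 [77.8 55.5  9.7]
(231, 233) 0.005 [ -8.9 -67.6  39.7]
(231, 233) 0.035 [  2.5 -57.7   9.7]
(415, 233) 0.005 [-8.9 67.1 39.7]
(415, 233) 0.035 [ 2.5 57.3  9.7]
[-11.62506455  -0.09257809  44.68302265]
```

carry_out --pt "0.2 -5 0 0 0 0 0" --pt "0.2 -10 0 20 0 0 0" --pt "0.2 -20 0 -30 0 0 0" --pt "0.2 -20 0 -30 0 0 0" --pt "0.2 -20 0 -30 0 0 0" --pt "0.2 -20 0 -30 0 0 0" --pt "0.2 -15 0 -10 0 0 0" --pt "0.2 0 0 0 0 0 0"

```text
t: 6.75
ee_pos: [0.4332, -0.2423, 0.1568]
tool_rot: [0.997, -0.074, 0.002, 0.001]
wrist_force: [0.3, 0.4, 0.7]
grip_width: 0.074
grip_force: 0.0
```

That call had an unintended +20 mm row (a downward jab near the low wall). The force reads clean now, but I'll check the case and box before going on.

Run:
```python
from h import *
s=robot.sense();np.save('w4.npy',np.r_[s['ee_pos'],s['tool_rot']]);print(s['wrist_force'],s['t'])
w=robot.read_camera('wrist')[:,:,::-1];i=robot.read_camera('scene')[:,:,::-1]
o=np.zeros((600,800,3),np.uint8)
o[:,:410]=cv2.resize(w[65:215,222:427],(820,600),interpolation=cv2.INTER_CUBIC)[:, :410] if 0 else cv2.resize(w[60:210,232:418],(410,331)).repeat(1,0)[:600].__class__((0,)) if 0 else 0
A=cv2.resize(w[65:215,225:425],(800,600),interpolation=cv2.INTER_CUBIC)
# wrist: left 500px at 2.5x ; scene: below
o[:300,:400]=cv2.resize(w[70:190,240:400],(400,300),interpolation=cv2.INTER_CUBIC)   #2.5x
o[300:,:400]=cv2.resize(i[250:360,285:385][:75*1],(400,300),interpolation=cv2.INTER_CUBIC) #4x rows250-325
o[:300,400:]=cv2.resize(i[170:320,290:490],(400,300),interpolation=cv2.INTER_CUBIC)
cv2.imwrite("pics/w4.png",o)
```

```text
[0.33995476 0.37408644 0.74711958] 6.75
```

View pics/w4.png

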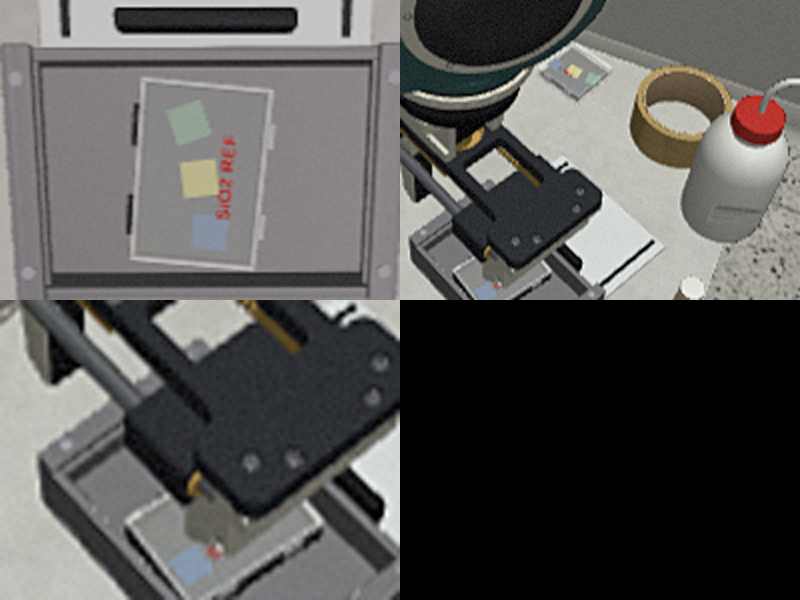

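The box and case are undisturbed, and the lid is flat beyond the low end. In the wrist crop the case's top corners are (143,78), (272,90), (255,268), (131,260). In the scene crop its (-x,+y) corner is at (127,220 below the tile top).

Run:
```python
from h import *
a=np.load('w4.npy');s=dict(ee_pos=a[:3],tool_rot=a[3:]);R=Ro.from_quat(a[3:]).as_matrix()
C=[(240+x/2.5,70+y/2.5) for x,y in((143,78),(272,90),(255,268),(131,260))]
print('tri',tri(ray('wrist',C[3],s),ray('scene',(285+127/4,250+220/4))))
P=np.array([atz('wrist',p,.028,s) for p in C]);m=P.mean(0);print(P,m)
print('sides',[np.linalg.norm(P[i]-P[i-1]) for i in range(4)])
x=(P[0]+P[1]-P[2]-P[3]);print('long yaw',np.degrees(np.arctan2(x[1],x[0])),'tool yaw',np.degrees(np.arctan2(R[1,0],R[0,0])))
print('tool shift',R.T@(m-a[:3])*1e3)
Bx=np.array([atz('wrist',(240+x/2.5,70+y/2.5),.043,s) for x,y in((14,78),(384,271),(28,271))]);print(Bx)
```

```text
tri [ 0.45828438 -0.21621984  0.0276332 ]
[[ 0.52518592 -0.2315722   0.028     ]
 [ 0.5136978  -0.2789806   0.028     ]
 [ 0.44726232 -0.26358422  0.028     ]
 [ 0.45782884 -0.21510999  0.028     ]] [ 0.48599372 -0.24731175  0.028     ]
sides [np.float64(0.06933960296355442), np.float64(0.04878045450560771), np.float64(0.06819619349004792), np.float64(0.04961252443864116)]
long yaw -13.393801779846322 tool yaw -8.537659492313436
tool shift [ 52.51778595  -3.08711209 128.9249016 ]
[[ 0.53079887 -0.18711136  0.043     ]
 [ 0.44154974 -0.31132611  0.043     ]
 [ 0.46169609 -0.17757153  0.043     ]]
```

carry_out --pt "0.27 18 -1 0 0 0 0" --pt "0.27 18 -1 0 0 0 0" --pt "0.27 16.5 -1 0 0 0 0" --pt "0.27 0 0 20 0 0 4.9" --pt "0.27 0 0 25 0 0 0" --pt "0.27 0 0 25 0 0 0" --pt "0.27 0 0 10 0 0 0" --pt "0.27 0 0 0 0 0 0"

```text
t: 7.65
ee_pos: [0.4858, -0.2463, 0.0725]
tool_rot: [0.993, -0.117, -0.002, -0.001]
wrist_force: [-0.0, -0.5, -0.7]
grip_width: 0.0677
grip_force: 0.0
```

Run:
```python
from h import *
s=robot.sense();R=Ro.from_quat(s['tool_rot']).as_matrix();print(s['ee_pos'],s['grip_width'],np.degrees(np.arctan2(R[1,0],R[0,0])),R[:,2])
print(R.T@(np.array([.486,-.2473,.0145])-s['ee_pos'])*1e3)
```

```text
[ 0.48576987 -0.2463422   0.07246861] 0.06773024115930829 -13.386197118022615 [-0.00313503  0.00185021 -0.99999337]
[ 0.64724855  0.94076367 57.96573652]
```

carry_out --pt "0.27 0 1 15 0 0 0" --pt "0.27 0 0 15 0 0 0" --pt "0.27 0 0 12 0 0 0" --pt "0.27 0 0 8 0 0 0" --pt "0.27 0 0 4 0 0 0" --pt "0.27 0 0 3 0 0 0" --pt "0.27 0 0 0 0 0 0" --pt "0.27 0 0 0 0 0 0"

```text
t: 8.45
ee_pos: [0.4863, -0.248, 0.0181]
tool_rot: [0.993, -0.117, 0.0, 0.0]
wrist_force: [-0.6, -0.2, 0.2]
grip_width: 0.068
grip_force: 0.0
```

carry_out --pt "0.35 0 0 0 0 0 0" --pt "0.45 0 0 0 0 0 0" --pt "0.6 0 0 0 0 0 0" --pt "0.6 0 0 0 0 0 0" --pt "0.6 0 0 0 0 0 0" --pt "0.6 0 0 0 0 0 0" --pt "0.6 0 0 0 0 0 0" --pt "0.6 0 0 0 0 0 0" --force 15

```text
t: 9.25
ee_pos: [0.4862, -0.2479, 0.0178]
tool_rot: [0.993, -0.117, 0.0, 0.0]
wrist_force: [-1.4, 1.0, 5.2]
grip_width: 0.0501
grip_force: 15.0
```

carry_out --pt "0.27 0 0 0 0 0 0" --pt "0.27 0 0 0 0 0 0" --pt "0.27 0 0 2 0 0 0" --pt "0.27 0 0 1.5 0 0 0" --pt "0.27 0 0 0 0 0 0" --pt "0.4 0 0 0 0 0 0" --pt "0.6 0 0 0 0 0 0" --pt "0.6 0 0 0 0 0 0" --force 15

```text
t: 10.05
ee_pos: [0.4861, -0.2479, 0.0142]
tool_rot: [0.993, -0.117, 0.0, 0.0]
wrist_force: [-0.1, -0.8, 0.6]
grip_width: 0.0501
grip_force: 15.0
```

carry_out --pt "0.6 0 0 0 0 0 0" --pt "0.6 0 0 0 0 0 0" --pt "0.6 0 0 0 0 0 0" --pt "0.6 0 0 -2 0 0 0" --pt "0.6 0 0 -4 0 0 0" --pt "0.6 0 0 -4 0 0 0" --pt "0.6 0 0 0 0 0 0" --pt "0.6 0 0 0 0 0 0"

```text
t: 10.85
ee_pos: [0.4861, -0.2479, 0.0243]
tool_rot: [0.993, -0.117, 0.0, 0.0]
wrist_force: [-0.6, -0.2, -0.2]
grip_width: 0.0503
grip_force: 15.0
```

Run:
```python
from h import *
s=robot.sense();print(s['ee_pos'],s['wrist_force'],s['wrist_torque'],s['grip_width'],s['grip_force'])
```

```text
[ 0.48614942 -0.24791245  0.02433438] [-0.56830257 -0.22145261 -0.23421039] [ 0.06552561  0.1112278  -0.00157512] 0.05029311534601325 14.999900534749031
```

carry_out --pt "0.6 0 0 -8 0 0 0" --pt "0.6 0 0 -12 0 0 0" --pt "0.6 0 0 -15 0 0 0" --pt "0.6 0 0 -15 0 0 0" --pt "0.6 0 0 -15 0 0 0" --pt "0.6 0 0 0 0 0 -4.5" --pt "0.6 0 0 0 0 0 -4.4" --pt "0.6 0 0 0 0 0 0"

```text
t: 11.65
ee_pos: [0.4863, -0.248, 0.0903]
tool_rot: [0.999, -0.039, 0.0, 0.0]
wrist_force: [0.3, -0.2, -0.7]
grip_width: 0.0502
grip_force: 15.0
```

carry_out --pt "0.6 -2 -15 0 0 0 0" --pt "0.6 -4 -35 0 0 0 0" --pt "0.6 -5 -42 0 0 0 0" --pt "0.6 -5.5 -46 0 0 0 0" --pt "0.6 -5 -42 0 0 0 0" --pt "0.6 -4 -35 0 0 0 0" --pt "0.6 -2 -15 0 0 0 0" --pt "0.6 0 0 0 0 0 0"

```text
t: 12.45
ee_pos: [0.4763, -0.0141, 0.0894]
tool_rot: [0.999, -0.039, 0.0, -0.0]
wrist_force: [1.3, 0.9, -1.1]
grip_width: 0.0499
grip_force: 15.0
```

Run:
```python
from h import *
s=robot.sense();R=Ro.from_quat(s['tool_rot']).as_matrix();print(s['t'],s['ee_pos'],s['grip_width'],s['grip_force'],np.degrees(np.arctan2(R[1,0],R[0,0])))
np.save('w5.npy',np.r_[s['ee_pos'],s['tool_rot']])
w=robot.read_camera('wrist')[:,:,::-1];cv2.imwrite('pics/w5.png',w)
i=robot.read_camera('side')[:,:,::-1];cv2.imwrite('pics/s5.png',i)
o=np.zeros((600,800,3),np.uint8)
o[:325]=cv2.resize(w[40:235,80:560],(800,325),interpolation=cv2.INTER_CUBIC) # 1.667x
o[325:600,:440]=cv2.resize(i[190:300,290:466],(440,275),interpolation=cv2.INTER_CUBIC) #2.5x
cv2.imwrite('pics/c5.png',o)
```

```text
12.45 [ 0.47627712 -0.01414278  0.08944818] 0.0498906225312814 15.000234916806221 -4.441758690500223
```

View pics/c5.png

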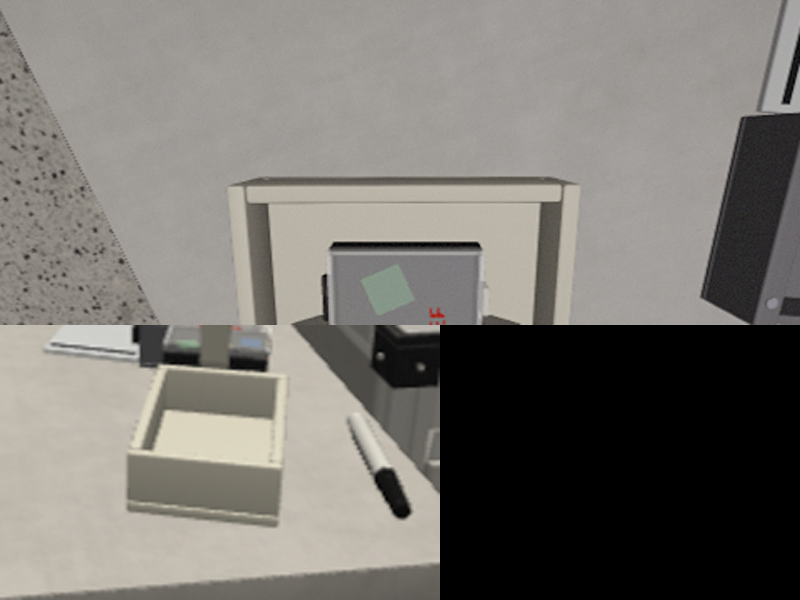

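The case hangs level and square to the tray. The tray's rim corners are at (231,185) and (579,185), the inner rim is at row 200, and the case spans columns 328–482 with its far top edge at row 247.

Run:
```python
from h import *
a=np.load('w5.npy');s=dict(ee_pos=a[:3],tool_rot=a[3:]);R=Ro.from_quat(a[3:]).as_matrix()
f=lambda x,y:(80+x/1.6667,40+y/1.6667)
g=lambda p,z:(R.T@(atz('wrist',f(*p),z,s)-a[:3])*1e3).round(1)
for p in((231,185),(579,185),(247,200),(562,200)):print(p,g(p,.045))
print('floor',g((271,203),.008),g((540,203),.008))
print('case top far',g((330,250),.0894+.0138),g((481,250),.0894+.0138))
print('case z check w/ bottom',g((330,243),.0894-.0022),g((481,243),.0894-.0022))
print('scene est',R.T@(np.array([.4767,-.0165,.045])-a[:3])*1e3)
```

```text
(231, 185) [ 50.2 -73.1  44.5]
(579, 185) [50.2 72.6 44.4]
(247, 200) [ 43.9 -66.9  44.5]
(562, 200) [43.9 66.  44.4]
floor [ 38.  -66.8  81.5] [38.  66.8 81.4]
case top far [ 35.2 -23.7 -13.7] [ 35.2  23.6 -13.8]
case z check w/ bottom [ 34.2 -26.1   2.3] [34.2 26.   2.2]
scene est [ 0.59267593  2.33184687 44.44757395]
```

carry_out --pt "0.6 1 0 10 0 0 0" --pt "0.6 0 0 14 0 0 0" --pt "0.6 0 0 14 0 0 0" --pt "0.6 0 0 13 0 0 0" --pt "0.6 0 0 10 0 0 0" --pt "0.6 0 0 7 0 0 0" --pt "0.6 0 0 4 0 0 0" --pt "0.6 0 0 0 0 0 0"

```text
t: 13.35
ee_pos: [0.4776, -0.0165, 0.0168]
tool_rot: [0.999, -0.039, -0.0, -0.0]
wrist_force: [-0.6, 0.5, -0.3]
grip_width: 0.0504
grip_force: 15.0
```

carry_out --pt "0.6 0 0 1 0 0 0" --pt "0.6 0 0 1 0 0 0" --pt "0.6 0 0 1 0 0 0" --pt "0.6 0 0 1 0 0 0" --pt "0.6 0 0 0 0 0 0" --pt "0.6 0 0 0 0 0 0" --pt "0.6 0 0 0 0 0 0" --pt "0.6 0 0 0 0 0 0"

```text
t: 14.15
ee_pos: [0.4777, -0.0165, 0.0132]
tool_rot: [0.999, -0.039, 0.0, -0.0]
wrist_force: [0.8, 0.5, -0.1]
grip_width: 0.0503
grip_force: 15.0
```

carry_out --pt "0.6 0 0 0.5 0 0 0" --pt "0.6 0 0 0.5 0 0 0" --pt "0.6 0 0 0.5 0 0 0" --pt "0.6 0 0 0.5 0 0 0" --pt "0.6 0 0 0.4 0 0 0" --pt "0.6 0 0 0 0 0 0" --pt "0.6 0 0 0 0 0 0" --pt "0.6 0 0 0 0 0 0"

```text
t: 14.95
ee_pos: [0.4777, -0.0165, 0.0107]
tool_rot: [0.999, -0.039, -0.0, -0.0]
wrist_force: [-0.5, -0.1, 0.5]
grip_width: 0.0502
grip_force: 15.0
```

carry_out --pt "0.6 0 0 0.3 0 0 0" --pt "0.6 0 0 0.2 0 0 0" --pt "0.6 0 0 0.2 0 0 0" --pt "0.6 0 0 0 0 0 0" --pt "0.6 0 0 0 0 0 0" --pt "0.6 0 0 0 0 0 0" --pt "0.6 0 0 0 0 0 0" --pt "0.6 0 0 0 0 0 0"

```text
t: 15.75
ee_pos: [0.4777, -0.0165, 0.0102]
tool_rot: [0.999, -0.039, 0.0, -0.0]
wrist_force: [-2.8, 1.2, 4.8]
grip_width: 0.0504
grip_force: 15.0
```

Contact: 4.8 N upward. I'll release slowly and withdraw.

carry_out --pt "0.44 0 0 0 0 0 0" --pt "0.42 0 0 0 0 0 0" --pt "0.38 0 0 0 0 0 0" --pt "0.34 0 0 0 0 0 0" --pt "0.3 0 0 0 0 0 0" --pt "0.27 0 0 0 0 0 0" --pt "0.27 0 0 0 0 0 0" --pt "0.27 0 0 0 0 0 0"

```text
t: 16.55
ee_pos: [0.4777, -0.0165, 0.0101]
tool_rot: [0.999, -0.039, 0.0, 0.0]
wrist_force: [-0.3, -1.2, -0.5]
grip_width: 0.0678
grip_force: 0.0
```

carry_out --pt "0.27 0 0 -5 0 0 0" --pt "0.27 0 0 -10 0 0 0" --pt "0.27 0 0 -20 0 0 0" --pt "0.27 0 0 -25 0 0 0" --pt "0.27 0 0 -25 0 0 0" --pt "0.27 0 0 -25 0 0 0" --pt "0.27 0 0 -10 0 0 0" --pt "0.27 0 0 0 0 0 0"

```text
t: 17.35
ee_pos: [0.4783, -0.0165, 0.1316]
tool_rot: [0.999, -0.039, 0.001, 0.0]
wrist_force: [-0.5, -0.1, -1.4]
grip_width: 0.0678
grip_force: 0.0
```

Run:
```python
from h import *
s=robot.sense();print(s['t'],s['ee_pos'],s['wrist_force'])
w=robot.read_camera('wrist')[:,:,::-1];i=robot.read_camera('side')[:,:,::-1]
o=np.zeros((600,640,3),np.uint8);o[:300]=w[:300];o[300:,:480]=cv2.resize(i[165:265,300:460],(480,300),interpolation=cv2.INTER_CUBIC)
cv2.imwrite('pics/c6.png',o)
```

```text
17.35 [ 0.47830861 -0.01651558  0.13163485] [-0.50163693 -0.09346694 -1.4085967 ]
```

View pics/c6.png

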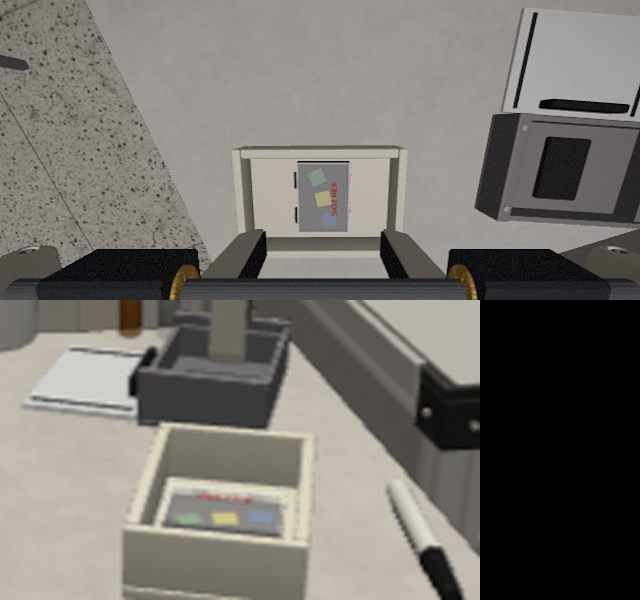

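The case lies flat and upright, centred on the tray floor at (323,197) in the wrist view. The lid lies flat beyond the low end, and the box is empty.

```bash
python3 -c "
from cell import robot
print(robot.sign_off())"
```

```text
the job is handed in; nothing more can be done
None
```

The lid is off and flat on the trolley beyond the low end, the sample case is flat and upright on the tray floor, and the job is handed in at about 17.5 s; I viewed 11 pictures (one over the limit of 10), and one mistyped row briefly drove the fingertips down near the box's low wall, with no disturbance seen afterwards but the peak force not recorded.

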